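# Grade the tile blanks along the sorting board

## Task

Sort the four loose white-glazed square tiles by size along the row of cork pads on the dark sorting board, one to a pad: the smallest on the pad next to the pale wooden end block, then each next larger one, to the largest at the far end. Leave every tile lying flat, glaze up, centred on its pad and square with it; glaze chips easily, so set the tiles down, do not drop them.

Things in the scene. Friction and masses are not known exactly. Their poses are not given: they have to be found in the camera images.
- tile_a: the smallest of four loose square tile blanks, 24 x 24 mm and 18 mm thick, terracotta with an off-white glazed top, all four alike but for size (24, 34, 44, 54 mm). Lies flat on the table, glaze up. Origin: centre of its underside; x and y along its edges, z up out of the glaze. 15 to 150 g.
- tile_b: the second smallest of four loose square tile blanks, 34 x 34 mm and 18 mm thick, terracotta with an off-white glazed top, all four alike but for size (24, 34, 44, 54 mm). Lies flat on the table, glaze up. Origin: centre of its underside; x and y along its edges, z up out of the glaze. 15 to 150 g.
- tile_c: the second largest of four loose square tile blanks, 44 x 44 mm and 18 mm thick, terracotta with an off-white glazed top, all four alike but for size (24, 34, 44, 54 mm). Lies flat on the table, glaze up. Origin: centre of its underside; x and y along its edges, z up out of the glaze. 15 to 150 g.
- tile_d: the largest of four loose square tile blanks, 54 x 54 mm and 18 mm thick, terracotta with an off-white glazed top, all four alike but for size (24, 34, 44, 54 mm). Lies flat on the table, glaze up. Origin: centre of its underside; x and y along its edges, z up out of the glaze. 15 to 150 g.
- pad_1: an end one of four identical bare cork pads, 68 x 68 x 4 mm, fixed in a straight row (pad_1, 2, 3, 4 in turn, 95 mm from centre to centre, next to pad_2) on a dark wooden board 90 x 370 x 10 mm on the table. Origin: centre of its underside, so its top is 4 mm above the origin and 14 mm above the table; y runs along the row from pad_1 towards pad_4, x across it.
- pad_2: an inner one of four identical bare cork pads, 68 x 68 x 4 mm, fixed in a straight row (pad_1, 2, 3, 4 in turn, 95 mm from centre to centre, next to pad_1 and pad_3) on a dark wooden board 90 x 370 x 10 mm on the table. Origin: centre of its underside, so its top is 4 mm above the origin and 14 mm above the table; y runs along the row from pad_1 towards pad_4, x across it.
- pad_3: an inner one of four identical bare cork pads, 68 x 68 x 4 mm, fixed in a straight row (pad_1, 2, 3, 4 in turn, 95 mm from centre to centre, next to pad_2 and pad_4) on a dark wooden board 90 x 370 x 10 mm on the table. Origin: centre of its underside, so its top is 4 mm above the origin and 14 mm above the table; y runs along the row from pad_1 towards pad_4, x across it.
- pad_4: an end one of four identical bare cork pads, 68 x 68 x 4 mm, fixed in a straight row (pad_1, 2, 3, 4 in turn, 95 mm from centre to centre, next to pad_3) on a dark wooden board 90 x 370 x 10 mm on the table. Origin: centre of its underside, so its top is 4 mm above the origin and 14 mm above the table; y runs along the row from pad_1 towards pad_4, x across it.
- end_block: pale wooden block, 90 x 48 mm, 44 mm high with its two bolt heads, fixed across one end of the board: beside pad_1 or beside pad_4, centre 68 mm from that pad's centre. The row starts at it. Origin: centre of its underside, on the table. A loose green glass jar, 48 mm across, 70 mm high, stands at the other end, 68 mm from that end pad's centre.
There are look-alikes about, which are no part of the job. Leave any purple or red look-alike of the tile_b alone.

How it is judged (in metres and radians):
At the end, for the whole second after the job is handed in: Counting from the pad beside the end block, the tiles lie in rising size (24, 34, 44, 54 mm), each resting flat (within 0.12 rad) on its pad, its centre within 14 mm of the pad's centre, its edges within 0.22 rad of the pad's edges (any quarter turn), and all at rest (((horizontal distance between end_block and pad_1 below 0.15 m and horizontal distance between tile_a and pad_1 below 0.014 m and z of tile_a in the frame of pad_1 between 0.001 and 0.008 m and (angle between the x axis of tile_a and the x axis of pad_1, either way round below 0.22 rad or angle between the x axis of tile_a and the y axis of pad_1, either way round below 0.22 rad) and horizontal distance between tile_b and pad_2 below 0.014 m and z of tile_b in the frame of pad_2 between 0.001 and 0.008 m and (angle between the x axis of tile_b and the x axis of pad_2, either way round below 0.22 rad or angle between the x axis of tile_b and the y axis of pad_2, either way round below 0.22 rad) and horizontal distance between tile_c and pad_3 below 0.014 m and z of tile_c in the frame of pad_3 between 0.001 and 0.008 m and (angle between the x axis of tile_c and the x axis of pad_3, either way round below 0.22 rad or angle between the x axis of tile_c and the y axis of pad_3, either way round below 0.22 rad) and horizontal distance between tile_d and pad_4 below 0.014 m and z of tile_d in the frame of pad_4 between 0.001 and 0.008 m and (angle between the x axis of tile_d and the x axis of pad_4, either way round below 0.22 rad or angle between the x axis of tile_d and the y axis of pad_4, either way round below 0.22 rad)) or (horizontal distance between end_block and pad_4 below 0.15 m and horizontal distance between tile_a and pad_4 below 0.014 m and z of tile_a in the frame of pad_4 between 0.001 and 0.008 m and (angle between the x axis of tile_a and the x axis of pad_4, either way round below 0.22 rad or angle between the x axis of tile_a and the y axis of pad_4, either way round below 0.22 rad) and horizontal distance between tile_b and pad_3 below 0.014 m and z of tile_b in the frame of pad_3 between 0.001 and 0.008 m and (angle between the x axis of tile_b and the x axis of pad_3, either way round below 0.22 rad or angle between the x axis of tile_b and the y axis of pad_3, either way round below 0.22 rad) and horizontal distance between tile_c and pad_2 below 0.014 m and z of tile_c in the frame of pad_2 between 0.001 and 0.008 m and (angle between the x axis of tile_c and the x axis of pad_2, either way round below 0.22 rad or angle between the x axis of tile_c and the y axis of pad_2, either way round below 0.22 rad) and horizontal distance between tile_d and pad_1 below 0.014 m and z of tile_d in the frame of pad_1 between 0.001 and 0.008 m and (angle between the x axis of tile_d and the x axis of pad_1, either way round below 0.22 rad or angle between the x axis of tile_d and the y axis of pad_1, either way round below 0.22 rad))) and angle between each of tile_a, tile_b, tile_c, tile_d's own z axis and vertical below 0.12 rad and linear speed of each of tile_a, tile_b, tile_c, tile_d below 0.02 m/s and angular speed of each of tile_a, tile_b, tile_c, tile_d below 0.2 rad/s); the robot touches nothing.
It fails at once if tile_a is let go in mid-air (its underside more than 45 mm above the table while the fingers do not hold it) (height (world z) of tile_a above 0.045 m and contact force between the fingers and tile_a below 0.05 N).
It fails at once if tile_b is let go in mid-air (its underside more than 45 mm above the table while the fingers do not hold it) (height (world z) of tile_b above 0.045 m and contact force between the fingers and tile_b below 0.05 N).
It fails at once if tile_c is let go in mid-air (its underside more than 45 mm above the table while the fingers do not hold it) (height (world z) of tile_c above 0.045 m and contact force between the fingers and tile_c below 0.05 N).
It fails at once if tile_d is let go in mid-air (its underside more than 45 mm above the table while the fingers do not hold it) (height (world z) of tile_d above 0.045 m and contact force between the fingers and tile_d below 0.05 N).
It also fails if it takes over 88 s, if anything falls off the work surface, if the arm or the gripper's body presses on something with over 40 N, if the wrist force passes 120 N, or if a joint passes its speed limit or range.

## Robot

A 6-joint arm with a two-finger parallel gripper is mounted at the origin on the work surface. World frame = base frame: x ahead of the robot, y to its left, z up, the work surface at z = 0. Lengths are in m, angles in degrees, forces in N, time in s.
With the tool pointing down it reaches from about 0.35 to 0.775 m from the base axis. Payload 7.3 kg.
Tool frame: the origin (TCP) lies between the finger pads; the fingertips stand 14 mm ahead of it and the grasp point (between the pads) lies 5 mm behind it; z points along the fingers, y is the line along which they close (so a half turn about z gives the same grasp; the last joint's range is limited). The gripper opens to 92 mm and grips with 3 to 60 N. Pads are 19 mm wide; open, the fingers measure 130 mm over their backs; the gripper's body (75 mm by 190 mm) begins 47 mm behind the grasp point.
Start: joints at [-80.844, 19.595, 87.324, -0, 73.075, -8.365], TCP at [0.158, -0.501, 0.241] pointing down, gripper open.
Joint ranges: [-145.02, 145.02], [-44.19, 115.74], [2.07, 154.8], [-57.11, 237.11], [16.16, 152.29], [-177.93, 177.93]. Speed limits (degrees/s): [147.25, 147.25, 180, 180, 180, 180].

## Interface

Orientations are given as a 3x3 rotation matrix whose columns are the frame's x, y, z axes.
In Python, from plant import observe, camera, finish_job gives the robot as it stands.
- The arm moves only by the tool play_rows, never from a script. Its argument "moves" is a list of rows, each a list of 6 numbers: the shift along the tool's x, y, z in units of 30 mm (1.0 is 30 mm), then the turn, a rotation vector about the tool's x, y, z in rad. In form: [[dx, dy, dz, rx, ry, rz], ...]. A call has 1 to 12 rows; each row shifts and turns the commanded pose from where the row before left it, along the tool's axes as they then stand; what a row does not reach is not made up. A row lasts 1/8 s, in which the tool goes at most 62.5 mm and 10.7 degrees, less where a joint would pass 70% of its speed; a pose out of reach is approached as far as the arm can. A call is refused whole if a number of a shift passes 1 or a number of a turn 0.188, either way. A call with a gripper value outside its range is refused whole. "gripper" is the opening, from 0 (shut) to 1 (fully open), set as the call begins (left out, the last holds). The fingers move at their own pace and stop on an object; "grip_force" is the grip in N (left out, the last holds). Time passes only in rows, so rows that do not move let the fingers close. It gives the time, the measured TCP pose, the force, the opening and the grip force at its end, in the units of the state.
- observe(): the state, without advancing time (a new reading comes with each control period).
- camera(name): name is "scene" or "top"; returns a dict with "img" (420x560x3 uint8, red, green, blue), "mtx" (3x3 intrinsics, pixels), "R" (3x3) and "t" (3): a world point X has camera coordinates R X + t. Camera axes: x right, y down, z forward; pixel columns grow to the right and rows downward; lengths in m; the calibration is good to about 2 mm. A picture is of the moment at which its call begins. There is no depth.
- finish_job(): hands the job in; it is judged then, once.
The state is a dict: "clock": time; "joint_pos": joint angles; "qd": joint speeds; "joint_efforts": joint torques, N m; "eef_pos": TCP position; "tcp_rot": TCP orientation; "wrist_force": force on the tool from outside, world axes, zero at the start; "torque": the same for the moment, N m; "grip_width": finger opening in m; "finger_force": force on a finger pad.
Only numpy, scipy, OpenCV 4.12 (cv2) and the standard library are available. Lean on these libraries where they do the work, as an engineer would, in place of code of your own. Each camera call takes 0.05 s, during which the arm holds its last target. There are 200 camera calls.

## Working session

There is one attempt and no reset: what is moved stays moved. The work goes in short steps, Python scripts to look and compute and a tool call to move; the robot and the scene stay as the last step left them, time stands still between calls to the robot, and variables do not carry over. Pictures are saved under pics/ and viewed, at most 14 in all, crops included, and the job is handed in when it is done.

Besides the shell and the picture viewer there is one more tool, called after "Emit:" as name(argument=value, ...) on one line, values as JSON. play_rows: Moves the arm, as the interface text tells. Its arguments: {"type":"object","properties":{"moves":{"type":"array"},"gripper":{"type":"number"},"grip_force":{"type":"number"}},"required":["moves"]}

```bash
mkdir -p pics
python3 - <<'E'
from plant import observe,camera
import cv2,numpy as np
s=observe();print(s)
for n in("top","scene"):
    c=camera(n);cv2.imwrite(f"pics/{n}0.png",c["img"][:,:,::-1]);np.savez(f"{n}0.npz",**c);print(c["mtx"],c["R"],c["t"])
E
```

```text
{'clock': 0.0, 'joint_pos': array([-8.08442018e+01,  1.96343979e+01,  8.73765272e+01, -2.17509088e-03,
        7.30750092e+01, -8.36324359e+00]), 'qd': array([ 0.07656082, -0.09935094, -0.02670525,  0.02165879, -0.05053605,
       -0.05565554]), 'joint_efforts': array([ 8.96060264e-04, -4.31234372e+01, -2.44217134e+01,  7.18402304e-02,
        5.59386739e-02, -1.10054689e-04]), 'eef_pos': array([ 0.15800262, -0.50025642,  0.2400677 ]), 'tcp_rot': array([[ 9.53613651e-01,  3.01033104e-01, -2.74508672e-04],
       [ 3.01033174e-01, -9.53612528e-01,  1.47494734e-03],
       [ 1.82233067e-04, -1.48916614e-03, -9.99998875e-01]]), 'wrist_force': array([ 0.33150914, -0.81629024,  0.27596472]), 'torque': array([-0.03616652,  0.00106067, -0.05820829]), 'finger_force': 0.0, 'grip_width': 0.09193500742490451}
[[530.48809616   0.         282.74105021]
 [  0.         530.48809616 211.83680792]
 [  0.           0.           1.        ]] [[ 0.00199069 -0.99976248 -0.0217029 ]
 [-0.98462705  0.00183098 -0.1746603 ]
 [ 0.17465855  0.02171696 -0.98438954]] [0.02313871 0.52254682 0.928025  ]
[[400.70231391   0.         283.46487911]
 [  0.         400.70231391 203.61658125]
 [  0.           0.           1.        ]] [[ 0.87682793  0.48062627 -0.01308315]
 [ 0.36281947 -0.67927277 -0.63792675]
 [-0.31549138  0.55460517 -0.76998591]] [-0.46211925 -0.14336699  0.98350609]
```

View pics/top0.png

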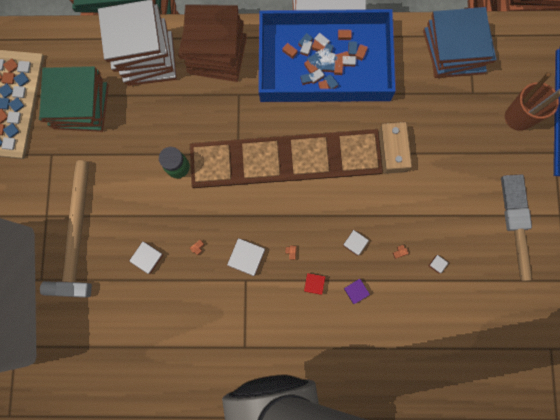

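View pics/scene0.png

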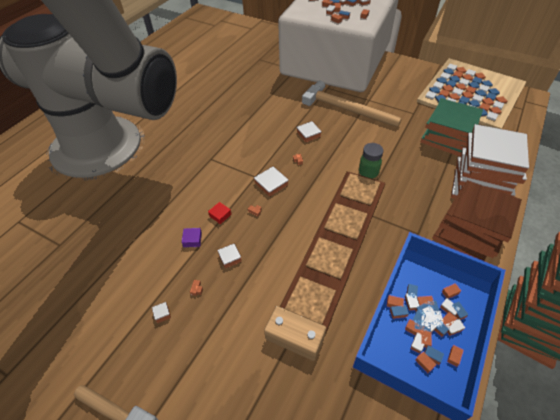

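The top view shows the four white tiles at about (439,264), (357,243), (146,257) and (246,257), in rising size. The pads are at (359,151), (309,155), (261,158) and (211,163), with the end block on the right at (396,147) and the jar on the left at (175,163). The scene view agrees.

```bash
cat > h.py <<'E'
import cv2,numpy as np
def ray(c,px,z):
    px=np.atleast_2d(px).astype(float)
    d=np.c_[px,np.ones(len(px))]@np.linalg.inv(c["mtx"]).T@c["R"]
    o=-c["R"].T@c["t"]
    return (o+d*((z-o[2])/d[:,2])[:,None])[:,:2]
def rects(c,mask,z,lo,hi,roi):
    m=np.zeros(mask.shape,np.uint8);x0,y0,x1,y1=roi
    m[y0:y1,x0:x1]=mask[y0:y1,x0:x1]*255
    out=[]
    for k in cv2.findContours(m,cv2.RETR_EXTERNAL,cv2.CHAIN_APPROX_NONE)[0]:
        if not lo<cv2.contourArea(k)<hi: continue
        f=ray(c,cv2.convexHull(k)[:,0],z)
        (x,y),s,a=cv2.minAreaRect((f*1000).astype(np.float32))
        out.append((np.round([x,y],1),np.round(s,1),round((a+45)%90-45,1),np.round(k[:,0].mean(0),0)))
    return out
def white(im):
    h=cv2.cvtColor(im,cv2.COLOR_RGB2HSV);return (h[...,1]<50)&(h[...,2]>130)
def cork(im):
    h=cv2.cvtColor(im,cv2.COLOR_RGB2HSV);m=((h[...,2]>115)&(h[...,0]<28)).astype(np.uint8)
    return cv2.morphologyEx(m,cv2.MORPH_CLOSE,np.ones((5,5)))>0
E
python3 - <<'E'
from h import *
c=dict(np.load("top0.npz"));im=c["img"]
for r in rects(c,white(im),.018,50,3000,(100,190,480,320)):print(r)
print()
h=cv2.cvtColor(im,cv2.COLOR_RGB2HSV)
for p in[(359,151),(261,158),(285,157),(385,140),(396,147),(350,200)]:print(p,h[p[1],p[0]])
for r in rects(c,cork(im),.014,500,3000,(188,125,383,190)):print(r)
s=dict(np.load("scene0.npz"))
for r in rects(s,white(s["img"]),.018,50,3000,(140,110,330,330)):print("scene",r)
E
```

```text
(array([ 429.7, -264.2]), array([24. , 24.9]), -38.4, array([438., 263.]))
(array([442. , 281.8]), array([44.4, 44.4]), -32.9, array([145., 257.]))
(array([443.1,  93.3]), array([54.4, 54.6]), -21.5, array([246., 257.]))
(array([ 469.7, -112. ]), array([34.3, 34.9]), -35.5, array([356., 242.]))

(359, 151) [ 15 116 163]
(261, 158) [ 15 118 168]
(285, 157) [ 10 144  87]
(385, 140) [ 15 109 164]
(396, 147) [ 15 110 179]
(350, 200) [ 15 129 144]
scene (array([ 432.1, -266.1]), array([24.6, 25.3]), -37.0, array([160., 310.]))
scene (array([ 472. , -114.1]), array([35.2, 35.6]), -35.2, array([229., 253.]))
scene (array([444.9,  91.3]), array([55.7, 56.9]), -21.4, array([270., 179.]))
scene (array([444.5, 279.7]), array([46. , 47.1]), -33.0, array([309., 129.]))
```

Run:
```python
from h import *
c=dict(np.load("top0.npz"));im=c["img"]
v=cv2.blur(cv2.cvtColor(im,cv2.COLOR_RGB2HSV)[...,2],(3,3))
for T in(100,110):
  m=cv2.morphologyEx((v>T).astype(np.uint8),cv2.MORPH_OPEN,np.ones((9,9)))
  for r in rects(c,m>0,.014,500,3500,(193,130,379,187)):print(r)
m=cv2.morphologyEx((v>135).astype(np.uint8),cv2.MORPH_OPEN,np.ones((9,9)))
s=dict(np.load("scene0.npz"))
v=cv2.blur(cv2.cvtColor(s["img"],cv2.COLOR_RGB2HSV)[...,2],(3,3))
for T in(100,110):
  m=cv2.morphologyEx((v>T).astype(np.uint8),cv2.MORPH_OPEN,np.ones((9,9)))
  for r in rects(s,m>0,.014,300,3500,(284,172,384,326)):print("s",r)
```

```text
(array([589.2,  -6.9]), array([302.8,  21.6]), -0.2, array([302., 183.]))
(array([625.7, 161.9]), array([73.5, 67.7]), 1.1, array([211., 163.]))
(array([632.1,  67.8]), array([73. , 70.7]), 4.0, array([260., 159.]))
(array([639.6, -27.4]), array([72.9, 71.7]), 4.3, array([309., 155.]))
(array([ 646.7, -121.8]), array([72.2, 71.6]), 4.5, array([358., 152.]))
(array([682.2,  -9.1]), array([237.8,  16.3]), -0.3, array([298., 132.]))
(array([589.2, -14.6]), array([287.4,  21.6]), -0.2, array([306., 183.]))
(array([625., 161.]), array([71.8, 65.8]), 1.1, array([212., 163.]))
(array([632.4,  67.8]), array([70.8, 69.2]), 4.1, array([260., 159.]))
(array([639.6, -27. ]), array([70.1, 69.3]), 3.6, array([309., 155.]))
(array([ 646.8, -121.5]), array([70. , 69.1]), 2.9, array([358., 151.]))
s (array([ 649.2, -134.8]), array([74.1, 97.3]), 7.6, array([308., 304.]))
s (array([640.9, -28.3]), array([72.9, 72.6]), 4.1, array([329., 257.]))
s (array([633.8,  66.6]), array([73.1, 73.5]), 3.9, array([346., 220.]))
s (array([627. , 164.4]), array([74.8, 80.5]), 6.8, array([360., 188.]))
s (array([562.7,  22.1]), array([ 64.3, 333.2]), 4.4, array([306., 229.]))
s (array([524.6,  82.2]), array([ 73.8, 137.5]), 28.0, array([294., 190.]))
```

```bash
cat > plan.py <<'E'
import sys,numpy as np
from plant import observe
# usage: plan.py x y z(mm) closing-axis yaw(deg): shift in tool units (present axes), then turn about z
x,y,z,a=map(float,sys.argv[1:5]);s=observe();R=s["tcp_rot"]
cur=np.degrees(np.arctan2(R[1,1],R[0,1]));d=(np.array([x,y,z])/1000-s["eef_pos"])
rz=-np.radians((a-cur+90)%180-90)
print("t",round(s["clock"],2),"pos",np.round(s["eef_pos"]*1000,1),"yaw",round(cur,2),"w",round(s["grip_width"]*1000,1),"ff",s["finger_force"],"F",np.round(s["wrist_force"],1))
print("shift",np.round(R.T@d/.03,2),"rz",round(rz,3),"tilt rx,ry",np.round([-R[2,1],R[2,0]],4))
E
python3 plan.py 431 -265 80 -38
```

```text
t 0.1 pos [ 158.  -500.3  240.1] yaw -72.48 w 91.9 ff 0.0 F [-0.9 -0.8 -0.4]
shift [11.04 -4.73  5.35] rz -0.602 tilt rx,ry [0.0014 0.0002]
```

Emit:
play_rows(moves=[[0.92,-0.394,0.446,0,0,0],[0.92,-0.394,0.446,0,0,0],[0.92,-0.394,0.446,0,0,0],[0.92,-0.394,0.446,0,0,0],[0.92,-0.394,0.446,0,0,0],[0.92,-0.394,0.446,0,0,0],[0.92,-0.394,0.446,0,0,0],[0.92,-0.394,0.446,0,0,0],[0.92,-0.394,0.446,0,0,0],[0.92,-0.394,0.446,0,0,0],[0.92,-0.394,0.446,0,0,0],[0.92,-0.394,0.446,0,0,0]], gripper=0.6)

```text
clock: 1.6
eef_pos: [0.4318, -0.2649, 0.0795]
tcp_rot: [[0.954, 0.301, -0.0], [0.301, -0.954, 0.0], [-0.0, -0.0, -1.0]]
wrist_force: [0.3, -0.5, 0.2]
grip_width: 0.0557
finger_force: 0.0
```

Emit:
play_rows(moves=[[0,0,0,0,0,-0.15],[0,0,0,0,0,-0.15],[0,0,0,0,0,-0.15],[0,0,0,0,0,-0.15],[0,0,0,0,0,0],[0,0,0,0,0,0]])

```text
clock: 2.35
eef_pos: [0.4311, -0.2656, 0.08]
tcp_rot: [[0.619, 0.785, -0.0], [0.785, -0.619, 0.0], [-0.0, -0.0, -1.0]]
wrist_force: [-0.2, 0.3, -0.0]
grip_width: 0.0548
finger_force: 0.0
```

```bash
python3 plan.py 431 -265 17 -38
```

```text
t 2.35 pos [ 431.1 -265.6   80. ] yaw -38.27 w 54.8 ff 0.0 F [-0.2  0.3 -0. ]
shift [ 0.01 -0.02  2.1 ] rz -0.005 tilt rx,ry [ 0.0002 -0.    ]
```

Emit:
play_rows(moves=[[0,-0.02,0.5,0,0,0],[0,0,0.5,0,0,0],[0,0,0.5,0,0,0],[0,0,0.4,0,0,0],[0,0,0.2,0,0,0],[0,0,0,0,0,0],[0,0,0,0,0,0]])

```text
clock: 3.22
eef_pos: [0.431, -0.2656, 0.0175]
tcp_rot: [[0.617, 0.787, 0.001], [0.787, -0.617, -0.001], [-0.0, 0.001, -1.0]]
wrist_force: [-0.0, 0.3, 0.3]
grip_width: 0.0551
finger_force: 0.0
```

Emit:
play_rows(moves=[[0,0,0,0,0,0],[0,0,0,0,0,0],[0,0,0,0,0,0],[0,0,0,0,0,0],[0,0,0,0,0,0],[0,0,0,0,0,0],[0,0,0,0,0,0]], gripper=0.1, grip_force=20)

```text
clock: 4.1
eef_pos: [0.4308, -0.2654, 0.0173]
tcp_rot: [[0.617, 0.787, 0.0], [0.787, -0.617, -0.0], [-0.0, 0.0, -1.0]]
wrist_force: [0.1, 0.3, 2.9]
grip_width: 0.0238
finger_force: 20.0
```

Emit:
play_rows(moves=[[0,0,-0.2,0,0,0],[0,0,-0.4,0,0,0],[0,0,-0.4,0,0,0],[0,0,0,0,0,0],[0,0,0,0,0,0]])

```text
clock: 4.72
eef_pos: [0.4307, -0.2653, 0.0473]
tcp_rot: [[0.617, 0.787, 0.0], [0.787, -0.617, -0.0], [-0.0, 0.0, -1.0]]
wrist_force: [0.2, -0.1, -0.5]
grip_width: 0.0238
finger_force: 20.0
```

```bash
python3 plan.py 470 -122.5 47 4.35;python3 plan.py 647.5 -122.5 47 4.35
```

```text
t 4.72 pos [ 430.7 -265.3   47.3] yaw -38.1 w 23.8 ff 19.999934881925583 F [ 0.2 -0.1 -0.5]
shift [ 4.55 -1.91  0.01] rz -0.741 tilt rx,ry [-0.0002 -0.0001]
t 4.72 pos [ 430.7 -265.3   47.3] yaw -38.1 w 23.8 ff 19.999934881925583 F [ 0.2 -0.1 -0.5]
shift [8.2  2.75 0.01] rz -0.741 tilt rx,ry [-0.0002 -0.0001]
```

Emit:
play_rows(moves=[[0.65,-0.273,0,0,0,0],[0.65,-0.273,0,0,0,0],[0.65,-0.273,0,0,0,0],[0.65,-0.273,0,0,0,0],[0.65,-0.273,0,0,0,0],[0.65,-0.273,0,0,0,0],[0.65,-0.273,0,0,0,0],[0,0,0,0,0,-0.148],[0,0,0,0,0,-0.148],[0,0,0,0,0,-0.148],[0,0,0,0,0,-0.148],[0,0,0,0,0,-0.148]])

```text
clock: 6.22
eef_pos: [0.4696, -0.1224, 0.0467]
tcp_rot: [[-0.08, 0.997, -0.001], [0.997, 0.08, 0.0], [0.0, -0.001, -1.0]]
wrist_force: [0.2, 0.1, -0.2]
grip_width: 0.0242
finger_force: 20.0
```

```bash
python3 plan.py 647.5 -122.5 47 4.35
```

```text
t 6.22 pos [ 469.6 -122.4   46.7] yaw 4.58 w 24.2 ff 19.999028965830803 F [ 0.2  0.1 -0.2]
shift [-0.48  5.91 -0.01] rz 0.004 tilt rx,ry [0.0008 0.0004]
```

Emit:
play_rows(moves=[[-0.06,0.74,0,0,0,0],[-0.06,0.74,0,0,0,0],[-0.06,0.74,0,0,0,0],[-0.06,0.74,0,0,0,0],[-0.06,0.74,0,0,0,0],[-0.06,0.74,0,0,0,0],[-0.06,0.74,0,0,0,0],[-0.06,0.73,0,0,0,0],[0,0,0,0,0,0],[0,0,0,0,0,0],[0,0,0,0,0,0]])

```text
clock: 7.6
eef_pos: [0.6469, -0.1236, 0.047]
tcp_rot: [[-0.075, 0.997, -0.001], [0.997, 0.075, 0.0], [0.0, -0.001, -1.0]]
wrist_force: [-0.5, 0.1, 0.3]
grip_width: 0.0238
finger_force: 20.0
```

```bash
python3 plan.py 647.5 -122.5 31 4.35
```

```text
t 7.6 pos [ 646.9 -123.6   47. ] yaw 4.29 w 23.8 ff 20.000006183981895 F [-0.5  0.1  0.3]
shift [0.03 0.02 0.53] rz -0.001 tilt rx,ry [0.001  0.0002]
```

Emit:
play_rows(moves=[[0.03,0.02,0.15,0,0,0],[0,0,0.15,0,0,0],[0,0,0.12,0,0,0],[0,0,0.07,0,0,0],[0,0,0.04,0,0,0],[0,0,0,0,0,0],[0,0,0,0,0,0]])

```text
clock: 8.48
eef_pos: [0.6484, -0.1227, 0.0313]
tcp_rot: [[-0.075, 0.997, 0.0], [0.997, 0.075, -0.0], [-0.0, 0.0, -1.0]]
wrist_force: [-0.5, 0.2, 0.1]
grip_width: 0.0239
finger_force: 20.0
```

Emit:
play_rows(moves=[[0,0,0,0,0,0],[0,0,0,0,0,0],[0,0,0,0,0,0],[0,0,0,0,0,0],[0,0,-0.2,0,0,0],[0,0,-0.5,0,0,0],[0,0,-0.7,0,0,0],[0,0,-0.6,0,0,0],[0,0,0,0,0,0]], gripper=0.65)

```text
clock: 9.6
eef_pos: [0.6495, -0.123, 0.0938]
tcp_rot: [[-0.075, 0.997, 0.004], [0.997, 0.075, -0.001], [-0.002, 0.004, -1.0]]
wrist_force: [-0.2, -0.7, -0.1]
grip_width: 0.0599
finger_force: 0.0
```

```bash
python3 plan.py 471 -113 80 -35.4
```

```text
t 9.6 pos [ 649.5 -123.    93.8] yaw 4.3 w 59.9 ff 0.0 F [-0.2 -0.7 -0.1]
shift [ 0.78 -5.91  0.43] rz 0.693 tilt rx,ry [-0.0041 -0.0017]
```

Emit:
play_rows(moves=[[0.1,-0.74,0.05,0,0,0],[0.1,-0.74,0.05,0,0,0],[0.1,-0.74,0.05,0,0,0],[0.1,-0.74,0.05,0,0,0],[0.1,-0.74,0.05,0,0,0],[0.1,-0.74,0.05,0,0,0],[0.1,-0.74,0.05,0,0,0],[0.1,-0.74,0.05,0,0,0],[0,0,0,0,0,0.173],[0,0,0,0,0,0.173],[0,0,0,0,0,0.173],[0,0,0,0,0,0.173]])

```text
clock: 11.1
eef_pos: [0.469, -0.1119, 0.0788]
tcp_rot: [[0.583, 0.812, -0.001], [0.812, -0.583, 0.0], [-0.0, -0.001, -1.0]]
wrist_force: [-0.8, -0.1, 0.3]
grip_width: 0.0595
finger_force: 0.0
```

Emit:
play_rows(moves=[[0,0,0,0,0,0],[0,0,0,0,0,0]])

```text
clock: 11.35
eef_pos: [0.4692, -0.112, 0.079]
tcp_rot: [[0.576, 0.818, -0.0], [0.818, -0.576, 0.0], [-0.0, -0.0, -1.0]]
wrist_force: [-0.0, 0.1, -0.4]
grip_width: 0.0594
finger_force: 0.0
```

```bash
python3 plan.py 471 -113 17 -35.4
python3 - <<'E'
from h import *
from plant import camera
c=camera("top")
for r in rects(c,white(c["img"]),.032,50,3000,(190,125,385,190)):print(r)
cv2.imwrite("pics/t1.png",cv2.resize(c["img"][100:320,150:450,::-1],None,fx=2.5,fy=2.5))
E
```

```text
t 11.35 pos [ 469.2 -112.    79. ] yaw -35.16 w 59.4 ff 0.0 F [-0.   0.1 -0.4]
shift [0.01 0.07 2.07] rz 0.004 tilt rx,ry [ 0.0004 -0.0002]
(array([ 575.8, -142.6]), array([31.7, 15.4]), -0.2, array([371., 186.]))
(array([ 579.9, -108.3]), array([20. , 34.5]), -26.9, array([352., 182.]))
(array([ 647.5, -122.5]), array([24.9, 24.5]), 5.1, array([360., 148.]))
```

View pics/t1.png

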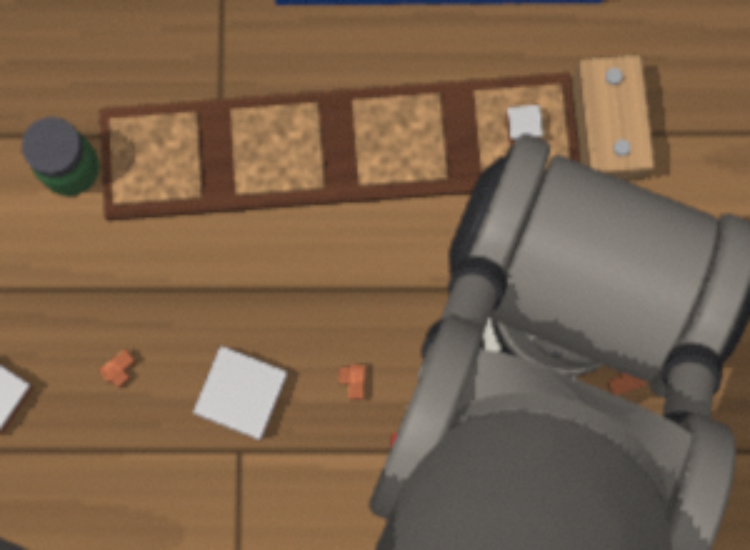

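The crop shows tile_a, at crop pixel (525,122), lying square on the pad beside the end block. It measures within about 1 mm of the pad centre. Next is tile_b.

Emit:
play_rows(moves=[[0.01,0.05,0.5,0,0,0],[0,0,0.5,0,0,0],[0,0,0.5,0,0,0],[0,0,0.37,0,0,0],[0,0,0.2,0,0,0],[0,0,0,0,0,0],[0,0,0,0,0,0]])

```text
clock: 12.28
eef_pos: [0.4711, -0.1128, 0.0175]
tcp_rot: [[0.579, 0.816, 0.001], [0.816, -0.579, -0.0], [0.0, 0.001, -1.0]]
wrist_force: [0.5, 0.1, 0.6]
grip_width: 0.0597
finger_force: 0.0
```

Emit:
play_rows(moves=[[0,0,0,0,0,0],[0,0,0,0,0,0],[0,0,0,0,0,0],[0,0,0,0,0,0],[0,0,0,0,0,0],[0,0,0,0,0,0],[0,0,0,0,0,0]], gripper=0.2, grip_force=20)

```text
clock: 13.15
eef_pos: [0.4708, -0.1127, 0.0173]
tcp_rot: [[0.579, 0.816, 0.0], [0.816, -0.579, -0.0], [-0.0, 0.0, -1.0]]
wrist_force: [0.4, 0.8, 3.8]
grip_width: 0.0335
finger_force: 20.0
```

Emit:
play_rows(moves=[[0,0,-0.2,0,0,0],[0,0,-0.4,0,0,0],[0,0,-0.4,0,0,0],[0,0,0,0,0,0],[0,0,0,0,0,0]])

```text
clock: 13.78
eef_pos: [0.4707, -0.1126, 0.0472]
tcp_rot: [[0.579, 0.816, 0.0], [0.816, -0.579, -0.0], [-0.0, 0.0, -1.0]]
wrist_force: [-0.1, -0.4, -1.0]
grip_width: 0.0339
finger_force: 20.0
```

```bash
python3 plan.py 640.5 -27.8 47 4.35
```

```text
t 13.78 pos [ 470.7 -112.6   47.2] yaw -35.35 w 33.9 ff 19.999971762299538 F [-0.1 -0.4 -1. ]
shift [5.58 2.98 0.01] rz -0.693 tilt rx,ry [-0.0002 -0.    ]
```

Emit:
play_rows(moves=[[0.7,0.37,0,0,0,0],[0.7,0.37,0,0,0,0],[0.7,0.37,0,0,0,0],[0.7,0.37,0,0,0,0],[0.7,0.37,0,0,0,0],[0.7,0.37,0,0,0,0],[0.7,0.38,0,0,0,0],[0.68,0.38,0,0,0,0],[0,0,0,0,0,-0.173],[0,0,0,0,0,-0.173],[0,0,0,0,0,-0.173],[0,0,0,0,0,-0.173]])

```text
clock: 15.28
eef_pos: [0.6401, -0.0278, 0.0463]
tcp_rot: [[-0.081, 0.997, -0.001], [0.997, 0.081, 0.0], [0.0, -0.001, -1.0]]
wrist_force: [-0.1, -0.2, -1.2]
grip_width: 0.0337
finger_force: 20.0
```

Emit:
play_rows(moves=[[0,0,0,0,0,0],[0,0,0,0,0,0]])

```text
clock: 15.52
eef_pos: [0.6403, -0.0278, 0.0468]
tcp_rot: [[-0.072, 0.997, -0.001], [0.997, 0.072, 0.0], [0.0, -0.001, -1.0]]
wrist_force: [0.7, 0.8, -0.3]
grip_width: 0.0337
finger_force: 20.0
```

```bash
python3 plan.py 640.5 -27.8 31.2 4.35
```

```text
t 15.53 pos [640.3 -27.8  46.8] yaw 4.1 w 33.7 ff 19.999837651848793 F [ 0.7  0.8 -0.3]
shift [0.   0.01 0.52] rz -0.004 tilt rx,ry [0.0006 0.0001]
```

Emit:
play_rows(moves=[[0,0,0.15,0,0,0],[0,0,0.15,0,0,0],[0,0,0.12,0,0,0],[0,0,0.07,0,0,0],[0,0,0.03,0,0,0],[0,0,0,0,0,0],[0,0,0,0,0,0]])

```text
clock: 16.4
eef_pos: [0.6406, -0.0279, 0.0317]
tcp_rot: [[-0.075, 0.997, 0.0], [0.997, 0.075, -0.0], [-0.0, 0.0, -1.0]]
wrist_force: [0.8, 0.1, -0.8]
grip_width: 0.0341
finger_force: 20.0
```

Emit:
play_rows(moves=[[0,0,0,0,0,0],[0,0,0,0,0,0],[0,0,0,0,0,0],[0,0,0,0,0,0],[0,0,-0.2,0,0,0],[0,0,-0.5,0,0,0],[0,0,-0.7,0,0,0],[0,0,-0.6,0,0,0],[0,0,0,0,0,0],[0,0,0,0,0,0]], gripper=0.9)

```text
clock: 17.65
eef_pos: [0.6402, -0.0278, 0.0912]
tcp_rot: [[-0.075, 0.997, -0.001], [0.997, 0.075, 0.0], [0.0, -0.001, -1.0]]
wrist_force: [-0.2, 0.3, -0.8]
grip_width: 0.0825
finger_force: 0.0
```

```bash
python3 plan.py 444 92.3 80 -21.5
```

```text
t 17.65 pos [640.2 -27.8  91.2] yaw 4.3 w 82.5 ff 0.0 F [-0.2  0.3 -0.8]
shift [ 4.48 -6.22  0.38] rz 0.45 tilt rx,ry [0.0007 0.0001]
```

Emit:
play_rows(moves=[[0.5,-0.69,0.04,0,0,0],[0.5,-0.69,0.04,0,0,0],[0.5,-0.69,0.04,0,0,0],[0.5,-0.69,0.04,0,0,0],[0.5,-0.69,0.04,0,0,0],[0.5,-0.69,0.04,0,0,0],[0.5,-0.69,0.04,0,0,0],[0.5,-0.69,0.04,0,0,0],[0.48,-0.7,0.04,0,0,0],[0,0,0,0,0,0.15],[0,0,0,0,0,0.15],[0,0,0,0,0,0.15]])

```text
clock: 19.15
eef_pos: [0.4438, 0.0922, 0.0801]
tcp_rot: [[0.371, 0.929, -0.002], [0.929, -0.371, -0.0], [-0.001, -0.001, -1.0]]
wrist_force: [-0.1, -0.6, 0.6]
grip_width: 0.0827
finger_force: 0.0
```

Emit:
play_rows(moves=[[0,0,0,0,0,0],[0,0,0,0,0,0]])

```text
clock: 19.4
eef_pos: [0.4441, 0.0921, 0.0804]
tcp_rot: [[0.364, 0.932, -0.001], [0.932, -0.364, -0.0], [-0.0, -0.001, -1.0]]
wrist_force: [-0.2, 0.1, -0.3]
grip_width: 0.0826
finger_force: 0.0
```

```bash
python3 plan.py 444 92.3 17 -21.5
python3 - <<'E'
from h import *
from plant import camera
c=camera("top")
for r in rects(c,white(c["img"]),.032,100,3000,(190,125,385,190)):print(r)
E
```

```text
t 19.4 pos [444.1  92.1  80.4] yaw -21.32 w 82.6 ff 0.0 F [-0.2  0.1 -0.3]
shift [ 0.01 -0.    2.11] rz 0.003 tilt rx,ry [ 0.0008 -0.0005]
(array([640.5, -28.1]), array([34.2, 35.4]), -0.2, array([310., 152.]))
(array([ 647.5, -122.5]), array([24.9, 24.5]), 5.1, array([360., 148.]))
```

Emit:
play_rows(moves=[[0,0,0.5,0,0,0],[0,0,0.5,0,0,0],[0,0,0.5,0,0,0],[0,0,0.4,0,0,0],[0,0,0.2,0,0,0],[0,0,0,0,0,0],[0,0,0,0,0,0]])

```text
clock: 20.32
eef_pos: [0.4447, 0.0922, 0.0181]
tcp_rot: [[0.366, 0.931, 0.001], [0.931, -0.366, -0.0], [0.0, 0.001, -1.0]]
wrist_force: [0.6, 0.4, -0.2]
grip_width: 0.0828
finger_force: 0.0
```

Emit:
play_rows(moves=[[0,0,0,0,0,0],[0,0,0,0,0,0],[0,0,0,0,0,0],[0,0,0,0,0,0],[0,0,0,0,0,0],[0,0,0,0,0,0],[0,0,0,0,0,0]], gripper=0.4, grip_force=25)

```text
clock: 21.2
eef_pos: [0.4444, 0.0922, 0.0178]
tcp_rot: [[0.366, 0.93, 0.0], [0.93, -0.366, -0.0], [-0.0, 0.0, -1.0]]
wrist_force: [-1.7, -0.1, 3.6]
grip_width: 0.054
finger_force: 25.0
```

Emit:
play_rows(moves=[[0,0,-0.2,0,0,0],[0,0,-0.4,0,0,0],[0,0,-0.4,0,0,0],[0,0,0,0,0,0],[0,0,0,0,0,0]])

```text
clock: 21.82
eef_pos: [0.4443, 0.0922, 0.0478]
tcp_rot: [[0.366, 0.931, 0.0], [0.931, -0.366, -0.0], [0.0, 0.0, -1.0]]
wrist_force: [0.8, 0.2, -1.0]
grip_width: 0.0537
finger_force: 25.0
```

```bash
python3 plan.py 626 161.8 47 4.35
```

```text
t 21.82 pos [444.3  92.2  47.8] yaw -21.49 w 53.7 ff 24.999850317835808 F [ 0.8  0.2 -1. ]
shift [4.38 4.78 0.03] rz -0.451 tilt rx,ry [-0.0002  0.    ]
```

Emit:
play_rows(moves=[[0,0,0,0,0,-0.15],[0,0,0,0,0,-0.15],[0,0,0,0,0,-0.15],[0.23,0.78,0,0,0,0],[0.23,0.78,0,0,0,0],[0.23,0.78,0,0,0,0],[0.23,0.78,0,0,0,0],[0.23,0.78,0,0,0,0],[0.23,0.78,0,0,0,0],[0.23,0.77,0,0,0,0],[0.23,0.77,0,0,0,0],[0,0,0,0,0,0]])

```text
clock: 23.32
eef_pos: [0.6269, 0.1615, 0.0468]
tcp_rot: [[-0.075, 0.997, -0.0], [0.997, 0.075, -0.0], [-0.0, -0.0, -1.0]]
wrist_force: [0.2, -0.5, -0.5]
grip_width: 0.0536
finger_force: 25.0
```

Emit:
play_rows(moves=[[0,0,0,0,0,0],[0,0,0,0,0,0]])

```text
clock: 23.58
eef_pos: [0.6254, 0.1609, 0.0475]
tcp_rot: [[-0.075, 0.997, -0.001], [0.997, 0.075, -0.0], [-0.0, -0.001, -1.0]]
wrist_force: [0.5, 0.1, -1.2]
grip_width: 0.0539
finger_force: 25.0
```

```bash
python3 plan.py 626 161.8 31.6 4.35
```

```text
t 23.57 pos [625.4 160.9  47.5] yaw 4.29 w 53.9 ff 24.999778121709824 F [ 0.5  0.1 -1.2]
shift [0.03 0.02 0.53] rz -0.001 tilt rx,ry [ 0.0012 -0.0002]
```

Emit:
play_rows(moves=[[0.02,0,0.15,0,0,0],[0,0,0.15,0,0,0],[0,0,0.12,0,0,0],[0,0,0.07,0,0,0],[0,0,0.04,0,0,0],[0,0,0,0,0,0],[0,0,0,0,0,0]])

```text
clock: 24.45
eef_pos: [0.6264, 0.1618, 0.0319]
tcp_rot: [[-0.075, 0.997, 0.0], [0.997, 0.075, -0.0], [-0.0, 0.0, -1.0]]
wrist_force: [0.4, -0.2, -1.4]
grip_width: 0.054
finger_force: 25.0
```

Emit:
play_rows(moves=[[0,0,0,0,0,0],[0,0,0,0,0,0],[0,0,0,0,0,0],[0,0,0,0,0,0],[0,0,-0.2,0,0,0],[0,0,-0.5,0,0,0],[0,0,-0.7,0,0,0],[0,0,-0.6,0,0,0],[0,0,0,0,0,0],[0,0,0,0,0,0]], gripper=0.8)

```text
clock: 25.7
eef_pos: [0.6259, 0.1618, 0.0915]
tcp_rot: [[-0.075, 0.997, -0.001], [0.997, 0.075, -0.0], [-0.0, -0.001, -1.0]]
wrist_force: [0.3, -0.3, 0.3]
grip_width: 0.0734
finger_force: 0.0
```

```bash
python3 plan.py 480 161.8 91 4.35;python3 plan.py 443.3 280.8 91 -33
```

```text
t 25.7 pos [625.9 161.8  91.5] yaw 4.3 w 73.4 ff 0.0 F [ 0.3 -0.3  0.3]
shift [ 0.37 -4.85  0.02] rz -0.001 tilt rx,ry [ 0.0007 -0.0001]
t 25.7 pos [625.9 161.8  91.5] yaw 4.3 w 73.4 ff 0.0 F [ 0.3 -0.3  0.3]
shift [ 4.41 -5.77  0.02] rz 0.651 tilt rx,ry [ 0.0007 -0.0001]
```

Emit:
play_rows(moves=[[0.07,-0.8,0,0,0,0],[0.07,-0.8,0,0,0,0],[0.07,-0.8,0,0,0,0],[0.07,-0.8,0,0,0,0],[0.07,-0.8,0,0,0,0],[0.02,-0.85,0,0,0,0],[0.67,-0.15,0.06,0,0,0],[0.67,-0.15,0.06,0,0,0],[0.67,-0.15,0.06,0,0,0],[0.67,-0.15,0.06,0,0,0],[0.68,-0.16,0.06,0,0,0],[0.68,-0.16,0.06,0,0,0]])

```text
clock: 27.2
eef_pos: [0.443, 0.2811, 0.0801]
tcp_rot: [[-0.075, 0.997, -0.002], [0.997, 0.075, -0.001], [-0.001, -0.002, -1.0]]
wrist_force: [-0.5, -0.0, 0.2]
grip_width: 0.0737
finger_force: 0.0
```

Emit:
play_rows(moves=[[0,0,0,0,0,0.163],[0,0,0,0,0,0.163],[0,0,0,0,0,0.163],[0,0,0,0,0,0.163],[0,0,0,0,0,0],[0,0,0,0,0,0]])

```text
clock: 27.95
eef_pos: [0.4435, 0.2806, 0.0806]
tcp_rot: [[0.543, 0.84, -0.001], [0.84, -0.543, -0.0], [-0.001, -0.0, -1.0]]
wrist_force: [-0.1, -0.4, 0.3]
grip_width: 0.0737
finger_force: 0.0
```

```bash
python3 plan.py 443.3 280.8 17 -33
python3 - <<'E'
from h import *
from plant import camera
c=camera("top")
for r in rects(c,white(c["img"]),.032,100,3000,(190,125,385,190)):print(r)
E
```

```text
t 27.95 pos [443.5 280.6  80.6] yaw -32.89 w 73.7 ff 0.0 F [-0.1 -0.4  0.3]
shift [ 0.   -0.01  2.12] rz 0.002 tilt rx,ry [ 0.0004 -0.0008]
(array([625.5, 162.1]), array([55. , 54.9]), 4.3, array([210., 160.]))
(array([640.5, -28.1]), array([34.2, 35.4]), -0.2, array([310., 152.]))
(array([ 647.5, -122.5]), array([25. , 24.5]), 5.6, array([360., 148.]))
```

Emit:
play_rows(moves=[[0,0,0.5,0,0,0],[0,0,0.5,0,0,0],[0,0,0.5,0,0,0],[0,0,0.42,0,0,0],[0,0,0.2,0,0,0],[0,0,0,0,0,0],[0,0,0,0,0,0]])

```text
clock: 28.88
eef_pos: [0.4441, 0.2809, 0.0178]
tcp_rot: [[0.545, 0.838, 0.001], [0.838, -0.545, 0.0], [0.001, 0.001, -1.0]]
wrist_force: [1.4, -0.2, 0.5]
grip_width: 0.0735
finger_force: 0.0
```

Emit:
play_rows(moves=[[0,0,0,0,0,0],[0,0,0,0,0,0],[0,0,0,0,0,0],[0,0,0,0,0,0],[0,0,0,0,0,0],[0,0,0,0,0,0],[0,0,0,0,0,0]], gripper=0.3, grip_force=25)

```text
clock: 29.75
eef_pos: [0.4437, 0.2808, 0.0175]
tcp_rot: [[0.546, 0.838, 0.0], [0.838, -0.546, -0.0], [-0.0, 0.0, -1.0]]
wrist_force: [-0.7, -0.2, 4.4]
grip_width: 0.0439
finger_force: 25.0
```

Emit:
play_rows(moves=[[0,0,-0.2,0,0,0],[0,0,-0.4,0,0,0],[0,0,-0.4,0,0,0],[0,0,0,0,0,-0.163],[0,0,0,0,0,-0.163],[0,0,0,0,0,-0.163],[0,0,0,0,0,-0.163],[0,0,0,0,0,0],[0,0,0,0,0,0]])

```text
clock: 30.88
eef_pos: [0.4439, 0.2808, 0.0478]
tcp_rot: [[-0.072, 0.997, 0.001], [0.997, 0.072, 0.0], [0.0, 0.001, -1.0]]
wrist_force: [0.3, 0.8, 0.1]
grip_width: 0.0441
finger_force: 25.0
```

```bash
python3 plan.py 470 67 47 4.35;python3 plan.py 633 67 47 4.35
```

```text
t 30.88 pos [443.9 280.8  47.8] yaw 4.12 w 44.1 ff 24.999892562627792 F [0.3 0.8 0.1]
shift [-7.17  0.36  0.03] rz -0.004 tilt rx,ry [-0.0006  0.0001]
t 30.88 pos [443.9 280.8  47.8] yaw 4.12 w 44.1 ff 24.999892562627792 F [0.3 0.8 0.1]
shift [-7.56  5.77  0.03] rz -0.004 tilt rx,ry [-0.0006  0.0001]
```

Emit:
play_rows(moves=[[-0.8,0.04,0,0,0,0],[-0.8,0.04,0,0,0,0],[-0.8,0.04,0,0,0,0],[-0.8,0.04,0,0,0,0],[-0.8,0.04,0,0,0,0],[-0.8,0.04,0,0,0,0],[-0.8,0.04,0,0,0,0],[-0.8,0.04,0,0,0,0],[-0.8,0.04,0,0,0,0]])

```text
clock: 32.0
eef_pos: [0.4709, 0.0654, 0.0477]
tcp_rot: [[-0.072, 0.997, 0.0], [0.997, 0.072, -0.0], [-0.0, 0.0, -1.0]]
wrist_force: [0.5, 0.3, -1.0]
grip_width: 0.044
finger_force: 25.0
```

Emit:
play_rows(moves=[[-0.05,0.77,0,0,0,0],[-0.05,0.77,0,0,0,0],[-0.05,0.77,0,0,0,0],[-0.05,0.77,0,0,0,0],[-0.05,0.77,0,0,0,0],[-0.05,0.78,0,0,0,0],[-0.06,0.78,0,0,0,0],[0,0,0,0,0,0],[0,0,0,0,0,0],[0,0,0,0,0,0]])

```text
clock: 33.25
eef_pos: [0.6324, 0.0677, 0.0474]
tcp_rot: [[-0.075, 0.997, -0.001], [0.997, 0.075, -0.0], [0.0, -0.001, -1.0]]
wrist_force: [-1.1, -0.3, -1.0]
grip_width: 0.0438
finger_force: 25.0
```

```bash
python3 plan.py 633 67 31.4 4.35
```

```text
t 33.25 pos [632.4  67.7  47.4] yaw 4.28 w 43.8 ff 25.00004678964615 F [-1.1 -0.3 -1. ]
shift [-0.02  0.02  0.53] rz -0.001 tilt rx,ry [0.001 0.   ]
```

Emit:
play_rows(moves=[[-0.02,0,0.15,0,0,0],[0,0,0.15,0,0,0],[0,0,0.12,0,0,0],[0,0,0.07,0,0,0],[0,0,0.04,0,0,0],[0,0,0,0,0,0],[0,0,0,0,0,0]])

```text
clock: 34.12
eef_pos: [0.6335, 0.067, 0.0316]
tcp_rot: [[-0.075, 0.997, 0.0], [0.997, 0.075, -0.0], [-0.0, 0.0, -1.0]]
wrist_force: [0.8, -0.4, -1.3]
grip_width: 0.0438
finger_force: 25.0
```

Emit:
play_rows(moves=[[0,0,0,0,0,0],[0,0,0,0,0,0],[0,0,0,0,0,0],[0,0,0,0,0,0],[0,0,-0.2,0,0,0],[0,0,-0.5,0,0,0],[0,0,-0.7,0,0,0],[0,0,-0.7,0,0,0],[0,0,-0.7,0,0,0],[0,0,-0.7,0,0,0],[0,0,0,0,0,0]], gripper=0.75)

```text
clock: 35.5
eef_pos: [0.6347, 0.067, 0.1394]
tcp_rot: [[-0.075, 0.997, 0.005], [0.997, 0.075, -0.0], [-0.001, 0.005, -1.0]]
wrist_force: [-0.5, 0.4, -0.4]
grip_width: 0.0688
finger_force: 0.0
```

Emit:
play_rows(moves=[[0,-0.8,0,0,0,0],[0,-0.8,0,0,0,0],[0,-0.8,0,0,0,0],[0,-0.8,0,0,0,0],[0,-0.8,0,0,0,0],[0,-0.8,0,0,0,0],[0,-0.8,0,0,0,0],[0,0,0,0,0,0],[0,0,0,0,0,0],[0,0,0,0,0,0],[0,0,0,0,0,0]])

```text
clock: 36.88
eef_pos: [0.4663, 0.0544, 0.1364]
tcp_rot: [[-0.075, 0.997, 0.0], [0.997, 0.075, -0.0], [-0.0, 0.0, -1.0]]
wrist_force: [-0.6, -0.4, -0.1]
grip_width: 0.0692
finger_force: 0.0
```

Run:
```python
from h import *
from plant import camera
for n,roi in(("top",(190,125,385,190)),("scene",(284,172,384,326))):
    c=camera(n)
    for r in rects(c,white(c["img"]),.032,60,3000,roi):print(n,r)
    cv2.imwrite(f"pics/{n}F.png",c["img"][:,:,::-1])
```

```text
top (array([578.2,   6.2]), array([22.5, 19.3]), -0.2, array([292., 185.]))
top (array([580.5, 101.3]), array([145.2,  23.2]), -0.2, array([242., 184.]))
top (array([581.7, 192.6]), array([13.4, 25.2]), -0.2, array([193., 183.]))
top (array([639.3, 162.5]), array([54.2, 27.6]), -0.3, array([211., 152.]))
top (array([637.9,  67.1]), array([46.1, 33.5]), -0.3, array([260., 153.]))
top (array([639.7, -28.3]), array([34.9, 34.7]), 4.0, array([310., 152.]))
top (array([ 647.5, -122.6]), array([24.9, 24.7]), 5.1, array([360., 148.]))
scene (array([ 649.7, -124.5]), array([25.2, 25. ]), 4.7, array([311., 295.]))
scene (array([642.5, -30.2]), array([34.8, 35.6]), 3.3, array([330., 252.]))
scene (array([635.4,  65.2]), array([44.8, 47.1]), 3.5, array([347., 215.]))
scene (array([628.1, 160. ]), array([55.3, 57.1]), 4.9, array([361., 183.]))
```

View pics/sceneF.png

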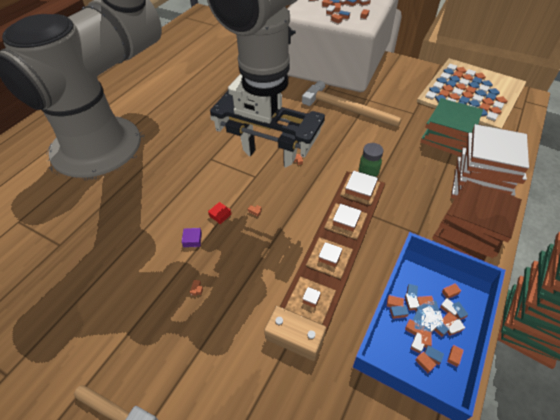

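The scene view shows all four tiles lying flat and square on their pads, rising in size from the end block at (311,295), (330,252), (347,215) and (361,183). The arm is clear of everything, so I'm handing in.

```bash
python3 -c "
from plant import finish_job
print(finish_job())"
```

```text
the job is handed in; nothing more can be done
None
```

I sorted the four tiles by size from the end block outwards, set each one down flat and square within about 2 mm of its pad's centre, and handed the job in at about 37 s; the judged result was not shown.

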